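# Snap the bezel onto a desk clock

## Robot

A 7-joint arm with a two-finger parallel gripper is mounted at the origin on the work surface. World frame = base frame: x ahead of the robot, y to its left, z up, the work surface at z = 0. Lengths are in m, angles in rad, forces in N, time in s.
With the tool pointing down it reaches from about 0.35 to 0.9 m from the base axis. Payload 8.1 kg.
Tool frame: the origin (TCP) lies midway between the tips of the shut fingers; the grasp point (between the pads) lies 19 mm behind it; z points along the fingers, y is the line along which they close (so a half turn about z gives the same grasp; the last joint's range is limited). The gripper opens to 85 mm and grips with 20 to 120 N. Pads are 22 mm wide; open, the fingers measure 114 mm over their backs; the gripper's body (76 mm by 85 mm) begins 54 mm behind the grasp point. The pads swing forward as they close: fully open they stand 13 mm farther back than shut.
Start: joints at [1.092, 0.434, 0.025, 1.573, -0.012, 1.134, -0.075], TCP at [0.229, -0.581, 0.231] pointing down, gripper open.
Joint ranges: [-2.62, 2.62], [-0.44, 2.09], [-1.27, 1.32], [0.08, 2.57], [-1.32, 4.46], [0.12, 2], [-2.74, 2.74]. Speed limits (rad/s): [2.22, 2.22, 3.01, 3.01, 3.14, 3.14, 3.14].

## Interface

Orientations are given as a unit quaternion [w, x, y, z].
In Python, from rig import robot gives the robot as it stands. The module is installed in compiled form; this text tells all that it offers.
- The arm moves only by the tool send_rows, never from a script. Its argument "rows" is one flat list of numbers, 7 for each row, row after row: the shift along the tool's x, y, z in m, then the turn, a rotation vector about the tool's x, y, z in rad, then the opening, from 0 (shut) to 1 (fully open). A call has exactly 8 rows; each row is the pose to reach, as a shift and turn from the pose commanded when the call began, along the tool's axes at that moment; what a row does not reach only later rows make up. A row lasts 1/10 s, in which the tool goes at most 50 mm and 8.59 degrees, less where a joint would pass 70% of its speed; a pose out of reach is approached as far as the arm can. A call with a gripper value outside its range is refused whole. The fingers move at their own pace and stop on an object; "squeeze" is the grip in N (left out, the last holds). Time passes only in rows, so rows that repeat a pose let the fingers close, or fill a call up. It gives the time, the measured TCP pose, the force, the opening and the grip force at its end, in the units of the state.
- robot.read_state(): the state, without advancing time (a new reading comes with each control period).
- robot.get_image(name): name is "side" or "top" or "wrist"; returns the picture (400x640x3 uint8, blue, green, red); there is no depth.
- robot.camera_model(name): a dict with "K" (3x3 intrinsics, pixels), "world_from_camera" (4x4, takes a point from camera to world coordinates); the wrist camera has in their place "T_tool_cam" (4x4, takes a point from camera to tool coordinates, whose origin is the TCP and whose axes are the flange's). Camera axes: x right, y up, looking along -z (the intrinsics and any distortion apply to the point x, -y, -z); pixel columns grow to the right and rows downward; lengths in m; the calibration is good to about 2 mm. A picture is of the moment at which its call begins: read the wrist's pose just before it. camera_model takes no time and is no camera call.
- robot.sign_off(): hands the job in; it is judged then, once.
The state is a dict: "t": time; "joint_positions": joint angles; "qd": joint speeds; "effort": joint torques, N m; "tool_pos": TCP position; "tool_rot": TCP orientation; "contact_force": force on the tool from outside, world axes, zero at the start; "moment": the same for the moment, N m; "gripper_width": finger opening in m; "gripper_force": force on a finger pad.
Only numpy, scipy, OpenCV 4.12 (cv2) and the standard library are available. Lean on these libraries where they do the work, as an engineer would, in place of code of your own. Each camera call takes 0.05 s, during which the arm holds its last target. There are 200 camera calls.

## Task

Pull the setting knob on the side of the brass desk clock out to its stop, so that the hands stand still, and leave it out; then take the glazed bezel ring and press it, glass up, onto the clock's round neck until it snaps over the catches and sits flush on the shoulder. Keep pressing: finish while the gripper is still firmly pushing the bezel down on the clock. Leave the other things on the bench where they are.

Things in the scene. Friction and masses are not known exactly. Their poses are not given: they have to be found in the camera images.
- clock: brass desk clock lying dial up, fixed on a wooden rest block (104 x 76 x 15 mm). Round case 80 mm across from 15 to 50 mm height, its flat top at 50 mm is the shoulder; from it a round neck 50 mm across rises to 67 mm (the last 3 mm taper to 44 mm across), the white dial on top. The setting knob is on its -y side. Origin: under its centre on the bench, z up
- seat (a point): centre of the clock's shoulder, 50 mm above the bench: where the centre of the bezel's underside must finally be. Axes as the clock's. Round the neck, at 45, 135, 225 and 315 degrees, stand four steel catches, 4.5 mm out of it, their points 7.5 mm above the shoulder, sloping both ways; they spring back into the neck when pushed
- setting_knob (a joint): how far the setting knob is pulled out, m: 0 is fully in, 0.014 is its stop. It slides level, straight out along the clock's -y axis; the pull rises from about 3 N to 5.5 N by a return spring, but its friction holds it wherever it is left. It starts 0 to 4 mm out
- knob_grip (a point): centre of the setting knob's grip, moving with it: brass cylinder 18 mm across and 22 mm long, axis level along the clock's y, 36 mm above the bench; pushed in, it is 61 mm from the clock's axis, with 10 mm of thin stem between grip and case. Axes as the clock's
- bezel: brass bezel ring 66 mm across, 22 mm high, glass on top, open below, glass up. A 3 mm high bead in the foot narrows it to 53 mm; above it the bore is 61 mm. 50 to 100 g. Origin: centre of underside, z up. The bead meets the catches 10.5 mm above the shoulder; the push climbs to 9 to 15 N, drops suddenly 5 to 7 mm above it and the catches draw it down; home, it has 1.5 mm play upwards
- collar: plain open brass ring without glass, 58 mm across, 44 mm hole, 16 mm high; origin at the centre of its underside. Not part of the job
- tin: closed flat aluminium tin, 58 mm across, 24 mm high; origin at the centre of its underside. Not part of the job
- screwdriver: screwdriver with a dark wooden handle, 150 mm long, lying on the bench; origin under its middle. Not part of the job
- hammer: small hammer with a pale wooden handle, 220 mm long, lying on the far part of the bench. Not part of the job
- wax_block: earth-coloured wax block 75 x 50 x 30 mm; origin at the centre of its underside. Not part of the job
- mandrel_cup: small upright steel cone (bezel punch), 32 mm across at the foot, 20 mm at the top, 50 mm high; origin at the centre of its underside. Not part of the job

How it is judged:
By the outcome, as a careful person would: the job done as asked, in the order asked, and still so for the second after the job is handed in, while the arm keeps its last pose, push and grip.
It also fails if it takes over 54 s, if anything falls off the work surface, if the arm or the gripper's body presses on something with over 40 N, if the wrist force passes 120 N, or if a joint passes its speed limit or range.

## Working session

There is one attempt and no reset: what is moved stays moved. The work goes in short steps, Python scripts to look and compute and a tool call to move; the robot and the scene stay as the last step left them, time stands still between calls to the robot, and variables do not carry over. Pictures are saved under pics/ and viewed, at most 10 in all, crops included, and the job is handed in when it is done.

Besides the shell and the picture viewer there is one more tool, called after ">>>" as name(argument=value, ...), one argument or row to a line, values as JSON. send_rows: Moves the arm, as the interface text tells. Its arguments: {"type":"object","properties":{"rows":{"type":"array","items":{"type":"number"}},"squeeze":{"type":"number"}},"required":["rows"]}

```bash
mkdir -p pics; ls; python3 - <<'E'
from rig import robot
import cv2
s=robot.read_state(); print(s)
for n in ("top","side"):
    cv2.imwrite(f"pics/{n}0.png",robot.get_image(n)); print(n,robot.camera_model(n))
print(robot.camera_model("wrist"))
E
```

```text
pics
{'t': 0.0, 'joint_positions': array([ 1.09238521,  0.43521458,  0.02497643,  1.57411531, -0.01158681,
        1.13400506, -0.07511203]), 'qd': array([0.00018061, 0.00104403, 0.00029974, 0.0011364 , 0.00014588,
       0.00022924, 0.0003337 ]), 'effort': array([-6.60014630e-04, -6.70468783e+01,  1.02449130e+00, -3.16217780e+01,
        1.54732307e-02,  1.24171469e-02, -1.63049725e-05]), 'tool_pos': array([ 0.22914233, -0.58092373,  0.2305242 ]), 'tool_rot': array([-7.66113513e-04,  9.82404754e-01,  1.86762583e-01, -2.26027276e-04]), 'contact_force': array([-0.05306276, -0.13511469,  0.42626762]), 'moment': array([-0.00865966, -0.05295661, -0.03734686]), 'gripper_force': 0.0, 'gripper_width': 0.08547553252610543}
top {'K': array([[368.94264717,   0.        , 312.8689194 ],
       [  0.        , 368.94264717, 200.49933384],
       [  0.        ,   0.        ,   1.        ]]), 'world_from_camera': array([[-0.00669831,  0.99597707, -0.08935774,  0.45242034],
       [-0.99901249, -0.0027401 ,  0.0443456 ,  0.04898009],
       [ 0.04392235,  0.08956654,  0.99501189,  0.91118641],
      
[... 306 characters left out ...]
      [-0.40686622, -0.6017507 ,  0.68728158,  0.59479741],
       [-0.01605404,  0.75696496,  0.65325823,  0.58858023],
       [ 0.        ,  0.        ,  0.        ,  1.        ]])}
{'K': array([[322.16560001,   0.        , 323.07711348],
       [  0.        , 322.16560001, 197.58469879],
       [  0.        ,   0.        ,   1.        ]]), 'T_tool_cam': array([[ 1.14263787e-03,  9.56295582e-01,  2.92399476e-01,
         7.43062859e-02],
       [ 9.99998170e-01, -1.54128961e-03,  1.13301389e-03,
         6.89230048e-04],
       [ 1.53416846e-03,  2.92397646e-01, -9.56295594e-01,
        -1.43531596e-01],
       [ 0.00000000e+00,  0.00000000e+00,  0.00000000e+00,
         1.00000000e+00]])}
```

View pics/top0.png

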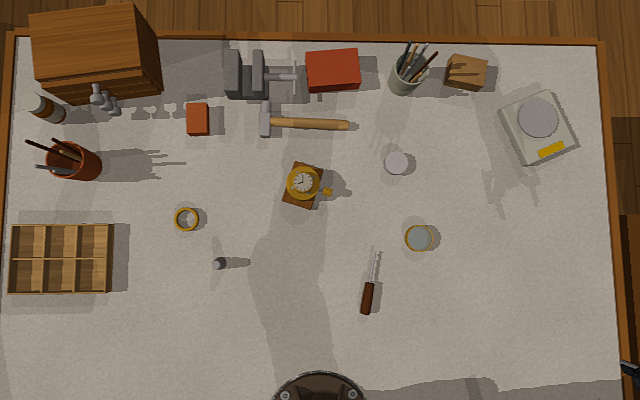

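View pics/side0.png

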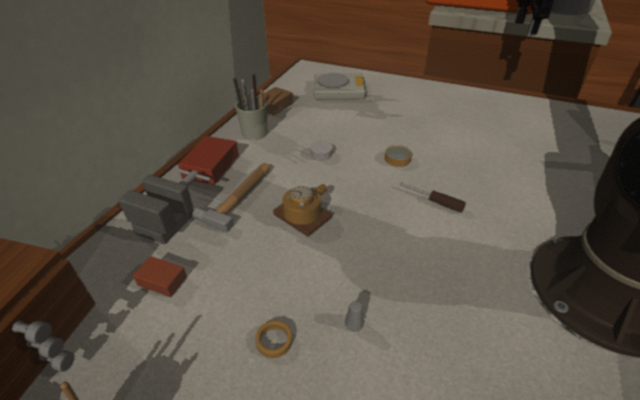

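The top picture shows the clock at (303,183) with its knob at (328,191), and the glazed bezel at (419,238). The tin is at (396,163), the open collar at (186,218) and the screwdriver at (370,285). In the side picture the clock is at (302,205), the knob at (321,189) and the bezel at (398,156).

```bash
cat > h.py <<'E'
import numpy as np, cv2
from scipy.spatial.transform import Rotation as R
from rig import robot
def rot(s): q=s["tool_rot"]; return R.from_quat([q[1],q[2],q[3],q[0]])
def cam(n,s=None):
    m=robot.camera_model(n)
    if n!="wrist": return m["K"],m["world_from_camera"]
    T=np.eye(4);T[:3,:3]=rot(s).as_matrix();T[:3,3]=s["tool_pos"]
    return m["K"],T@m["T_tool_cam"]
def cast(px,z,K,W):
    px=np.atleast_2d(px).astype(float)
    d=np.c_[(px[:,0]-K[0,2])/K[0,0],-(px[:,1]-K[1,2])/K[1,1],-np.ones(len(px))]@W[:3,:3].T
    return W[:3,3]+d*((z-W[2,3])/d[:,2])[:,None]
def proj(P,K,W):
    c=(np.atleast_2d(P)-W[:3,3])@W[:3,:3]
    return np.c_[K[0,2]+K[0,0]*c[:,0]/-c[:,2],K[1,2]-K[1,1]*c[:,1]/-c[:,2]]
def blobs(mask,amin):
    n,l,st,ce=cv2.connectedComponentsWithStats(mask.astype(np.uint8))
    return [(st[i],ce[i],l==i) for i in range(1,n) if st[i][4]>=amin]
E
python3 - <<'E'
from h import *
K,W=cam("top"); im=cv2.imread("pics/top0.png"); h=cv2.cvtColor(im,cv2.COLOR_BGR2HSV)
m=(h[...,0]>12)&(h[...,0]<28)&(h[...,1]>150)&(h[...,2]>90)
for st,ce,_ in blobs(m,15):
    if 150<ce[0]<450 and 130<ce[1]<300: print("brass",st,ce.round(1),cast(ce,.03,K,W).round(3))
a=cv2.resize(im[150:220,270:350],None,fx=5,fy=5,interpolation=cv2.INTER_CUBIC)
b=cv2.resize(im[205:275,380:460],None,fx=5,fy=5,interpolation=cv2.INTER_CUBIC)
cv2.imwrite("pics/crop1.png",np.hstack([a,b]))
for z,p in ((.067,(303,182)),(.036,(328,191)),(.022,(419,237)),(.024,(396,160))): print(z,cast(p,z,K,W).round(4))
E
```

```text
brass [282 161  38  48 799] [300.9 185.6] [[0.568 0.038 0.03 ]]
brass [322 187  10   9  66] [326.9 191.3] [[ 0.554 -0.024  0.03 ]]
brass [174 207  24  24 174] [185.6 218.9] [[0.489 0.31  0.03 ]]
brass [405 225  26  27  91] [412.9 237.1] [[ 0.443 -0.231  0.03 ]]
0.067 [[0.5712 0.0339 0.067 ]]
0.036 [[ 0.5537 -0.0264  0.036 ]]
0.022 [[ 0.4425 -0.2483  0.022 ]]
0.024 [[ 0.6318 -0.1964  0.024 ]]
```

View pics/crop1.png

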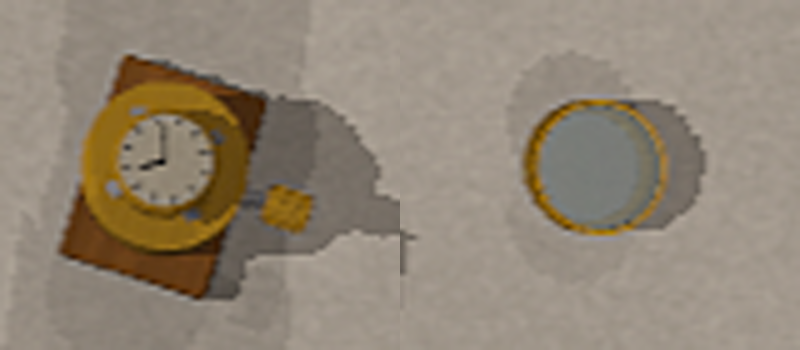

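The crop puts the clock's dial centre near (303,182), with the knob to its right at (327,191), and the bezel's top centre near (419,237). The knob comes out 62 mm from the clock's axis, which fits the given 61 mm plus 0–4 mm. That makes the clock's yaw about −16°.

I'll move above the bezel, turning towards the knob grasp yaw on the way.

>>> send_rows(
  rows=[0.04,-0.029,0,0,0,-0.12,1,0.08,-0.058,0,0,0,-0.24,1,0.12,-0.087,0,0,0,-0.36,1,0.16,-0.116,0,0,0,-0.48,1,0.2,-0.145,0,0,0,-0.6,1,0.24,-0.174,0,0,0,-0.72,1,0.28,-0.203,0,0,0,-0.84,1,0.32,-0.232,0,0,0,-0.92,1],
)

```text
t: 0.9
tool_pos: [0.4424, -0.2464, 0.2312]
tool_rot: [-0.0, 0.796, 0.605, -0.0]
contact_force: [0.7, -0.2, 0.4]
gripper_width: 0.0852
gripper_force: 0.0
```

```bash
cat >> h.py <<'E'
def go(s,p,theta):   # world target TCP, tool yaw (deg) -> shift, turn in tool axes
    r=rot(s); t=R.from_euler("z",theta,degrees=True)*R.from_euler("x",180,degrees=True)
    print("shift",r.inv().apply(np.array(p)-s["tool_pos"]).round(4),"turn",(r.inv()*t).as_rotvec().round(4))
E
python3 - <<'E'
from h import *
s=robot.read_state(); cv2.imwrite("pics/w1.png",robot.get_image("wrist")); print(s["t"],s["tool_pos"],s["joint_positions"].round(3),s["qd"].round(2))
go(s,[.53,-.04,.23],74.2)
np.save("w1.npy",np.r_[s["tool_pos"],s["tool_rot"]])
K,W=cam("wrist",s); print(proj([[.4425,-.2483,.022]],K,W))
E
```

```text
0.9 [ 0.44237911 -0.24636651  0.23123517] [ 0.668  0.268 -0.328  1.836  0.098  1.054  0.031] [-0.67  0.06 -0.38 -0.05  0.13  0.02 -0.33]
shift [0.2223 0.0293 0.0012] turn [-0.0002  0.0002  0.0052]
[[323.69698278 170.37500608]]
```

View pics/w1.png

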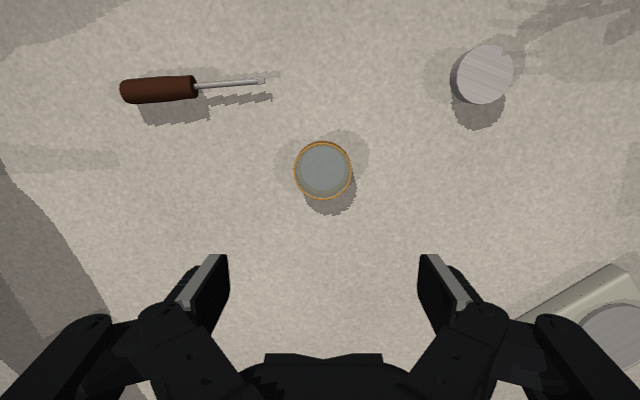

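The wrist view shows the bezel at (323,170), where the first estimate puts it (323.7,170.4). The screwdriver and the tin are well clear of it. Next I'll move over the knob.

>>> send_rows(
  rows=[0.044,0.006,0,0,0,0,1,0.088,0.012,0,0,0,0,1,0.132,0.018,0,0,0,0,1,0.176,0.024,0,0,0,0,1,0.222,0.029,0,0,0,0.005,1,0.222,0.029,0,0,0,0.005,1,0.222,0.029,0,0,0,0.005,1,0.222,0.029,0,0,0,0.005,1],
)

```text
t: 1.75
tool_pos: [0.5296, -0.0439, 0.2309]
tool_rot: [0.0, 0.799, 0.601, -0.001]
contact_force: [0.1, 0.1, 0.3]
gripper_width: 0.0856
gripper_force: 0.0
```

```bash
python3 - <<'E'
from h import *
s=robot.read_state(); im=robot.get_image("wrist"); cv2.imwrite("pics/w2.png",im); print(s["t"],s["tool_pos"],s["qd"].round(3))
np.save("w2.npy",np.r_[s["tool_pos"],s["tool_rot"]])
K,W=cam("wrist",s); print(proj([[.571,.034,.067],[.554,-.026,.036]],K,W).round(1))
h=cv2.cvtColor(im,cv2.COLOR_BGR2HSV)
m=(h[...,0]>12)&(h[...,0]<30)&(h[...,1]>140)&(h[...,2]>70)
for st,ce,b in blobs(m,100): print("brass",st,ce.round(1),cast(ce,.036,K,W).round(4),cv2.minAreaRect(np.argwhere(b)[:,::-1].astype(np.float32)))
w=(h[...,1]<60)&(h[...,2]>150); 
for st,ce,b in blobs(w,300):
    if st[4]<20000: print("white",st,ce.round(1),cast(ce,.067,K,W).round(4))
E
```

```text
1.75 [ 0.52960402 -0.04387626  0.23093957] [ 0.016 -0.004  0.007  0.    -0.002  0.001 -0.003]
[[343.4  84.9]
 [340.8 149. ]]
brass [ 293   38  100   88 4379] [342.6  82. ] [[0.5731 0.0375 0.036 ]] ((342.4455871582031, 81.51205444335938), (97.85615539550781, 87.34648895263672), 1.5481576919555664)
brass [331 136  18  22 353] [339.7 146.9] [[ 0.5534 -0.0235  0.036 ]] ((339.5, 146.5), (21.0, 17.0), 90.0)
brass [278 305  48  27 459] [302.9 313.6] [[ 0.4559 -0.209   0.036 ]] ((301.3126525878906, 317.6955261230469), (25.611225128173828, 47.18081283569336), 88.78113555908203)
white [ 322   57   47   50 1581] [344.7  82.1] [[0.5727 0.036  0.067 ]]
white [119 380  37  20 496] [138.2 391.7] [[ 0.2377 -0.2392  0.067 ]]
white [491 380  36  20 495] [507.9 391.7] [[ 0.6723 -0.3638  0.067 ]]
```

View pics/w2.png

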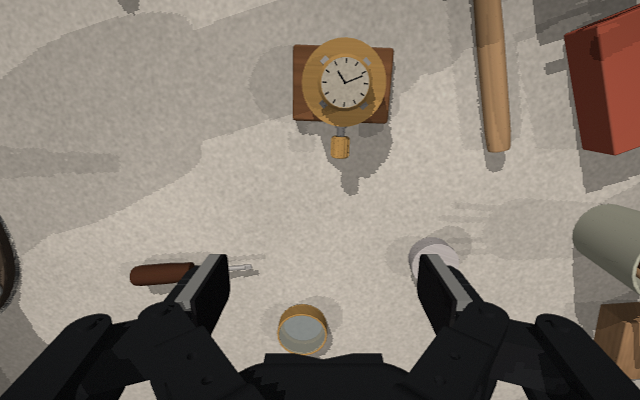

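The wrist view shows the dial centred at (345,82), the knob grip at (340,147), and the rest block's front edge running from (294,121) to (388,123). The clock's yaw is therefore about −17°, so I'll use a tool yaw of 73°. I'll hover lower over the knob to refine this.

>>> send_rows(
  rows=[0.008,0.006,0.035,0,0,0.016,1,0.016,0.012,0.07,0,0,0.016,1,0.0235,0.017,0.1,0,0,0.016,1,0.0235,0.017,0.1,0,0,0.016,1,0.0235,0.017,0.1,0,0,0.016,1,0.0235,0.017,0.1,0,0,0.016,1,0.0235,0.017,0.1,0,0,0.016,1,0.0235,0.017,0.1,0,0,0.016,1],
)

```text
t: 2.6
tool_pos: [0.5535, -0.025, 0.1326]
tool_rot: [0.001, 0.804, 0.595, 0.001]
contact_force: [0.3, -0.6, -0.3]
gripper_width: 0.0851
gripper_force: 0.0
```

```bash
python3 - <<'E'
from h import *
s=robot.read_state(); im=robot.get_image("wrist"); cv2.imwrite("pics/w3.png",im); print(s["t"],s["tool_pos"],s["tool_rot"].round(4),s["qd"].round(3))
K,W=cam("wrist",s); print(proj([[.572,.035,.067],[.5532,-.0245,.036]],K,W).round(1))
h=cv2.cvtColor(im,cv2.COLOR_BGR2HSV)
m=(h[...,0]>12)&(h[...,0]<30)&(h[...,1]>140)&(h[...,2]>70)
for st,ce,b in blobs(m,200): print("brass",st,ce.round(1),cast(ce,.038,K,W).round(4),cv2.minAreaRect(np.argwhere(b)[:,::-1].astype(np.float32)))
w=(h[...,1]<60)&(h[...,2]>150)
for st,ce,b in blobs(w,300):
    if st[4]<20000: print("white",st,ce.round(1),cast(ce,.067,K,W).round(4))
E
```

```text
2.6 [ 0.55348986 -0.02496129  0.13262024] [8.000e-04 8.039e-01 5.948e-01 7.000e-04] [-0.004  0.005 -0.     0.004  0.002 -0.005 -0.   ]
[[323.1 117.9]
 [322.2 198.1]]
brass [ 257   53  135  120 8226] [323.9 109.7] [[0.5738 0.0388 0.038 ]] ((324.0, 112.5), (119.0, 134.0), 90.0)
brass [311 184  24  29 632] [322.2 198. ] [[ 0.5534 -0.0238  0.038 ]] ((322.5, 198.0), (28.0, 23.0), 90.0)
white [ 291   82   67   69 3272] [323.7 116.4] [[0.5726 0.0358 0.067 ]]
white [119 380  37  20 500] [138.4 391.7] [[ 0.3609 -0.1317  0.067 ]]
white [491 380  37  20 498] [507.9 391.7] [[ 0.6546 -0.2216  0.067 ]]
```

View pics/w3.png

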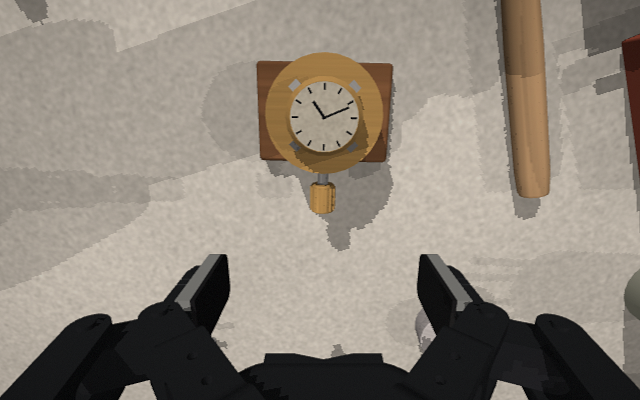

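Both wrist views agree. The knob grip is at (0.553,−0.024) and the dial at (0.5726,0.0358), 62.6 mm apart, with yaw about −17.5°. I'll go down around the knob.

>>> send_rows(
  rows=[-0.0015,0,0.03,0,0,0,1,-0.0015,0,0.06,0,0,0,1,-0.0015,0,0.09,0,0,0,1,-0.0015,0,0.114,0,0,0,1,-0.0015,0,0.114,0,0,0,1,-0.0015,0,0.114,0,0,0,0.6,-0.0015,0,0.114,0,0,0,0.4,-0.0015,0,0.114,0,0,0,0.3],
  squeeze=30,
)

```text
t: 3.45
tool_pos: [0.5536, -0.0259, 0.0188]
tool_rot: [0.001, 0.804, 0.595, 0.001]
contact_force: [0.3, 0.4, 0.4]
gripper_width: 0.0439
gripper_force: 0.0
```

>>> send_rows(
  rows=[0,0,0,0,0,0,0,0,0,0,0,0,0,0,0,0,0,0,0,0,0,0,0,0,0,0,0,0,0,0,0,0,0,0,0,0,0,0,0,0,0,0,0,0,0,0,0,0,0,0,0,0,0,0,0,0],
  squeeze=30,
)

```text
t: 4.25
tool_pos: [0.5528, -0.026, 0.0181]
tool_rot: [0.0, 0.804, 0.595, 0.0]
contact_force: [-3.1, -0.2, 7.2]
gripper_width: 0.017
gripper_force: 29.1
```

>>> send_rows(
  rows=[-0.002,0,0,0,0,0,0,-0.004,0,0,0,0,0,0,-0.006,0,0,0,0,0,0,-0.008,0,0,0,0,0,0,-0.01,0,0,0,0,0,0,-0.011,0,0,0,0,0,0,-0.012,0,0,0,0,0,0,-0.012,0,0,0,0,0,0],
  squeeze=45,
)

```text
t: 5.05
tool_pos: [0.5496, -0.0358, 0.0181]
tool_rot: [-0.0, 0.803, 0.595, 0.001]
contact_force: [-1.5, 4.1, 6.3]
gripper_width: 0.0163
gripper_force: 43.8
```

>>> send_rows(
  rows=[-0.001,0,0,0,0,0,0,-0.002,0,0,0,0,0,0,-0.003,0,0,0,0,0,0,-0.004,0,0,0,0,0,0,-0.005,0,0,0,0,0,0,-0.005,0,0,0,0,0,0,-0.005,0,0,0,0,0,0,-0.005,0,0,0,0,0,0],
)

```text
t: 5.85
tool_pos: [0.5487, -0.0388, 0.0181]
tool_rot: [-0.001, 0.803, 0.596, 0.002]
contact_force: [1.0, 8.8, 3.5]
gripper_width: 0.0164
gripper_force: 43.8
```

>>> send_rows(
  rows=[-0.001,0,0,0,0,0,0,-0.002,0,0,0,0,0,0,-0.003,0,0,0,0,0,0,-0.004,0,0,0,0,0,0,-0.004,0,0,0,0,0,0,-0.004,0,0,0,0,0,0,-0.004,0,0,0,0,0,0,-0.004,0,0,0,0,0,0],
)

```text
t: 6.65
tool_pos: [0.5487, -0.0389, 0.0181]
tool_rot: [-0.002, 0.802, 0.597, 0.004]
contact_force: [3.1, 19.2, -2.2]
gripper_width: 0.0162
gripper_force: 43.9
```

The knob is at its stop: the force rose to 19 N with no further motion. I'll ease off, open the fingers and rise.

>>> send_rows(
  rows=[0.002,0,0,0,0,0,0,0.004,0,0,0,0,0,0,0.005,0,0,0,0,0,0,0.005,0,0,0,0,0,0,0.005,0,0,0,0,0,1,0.005,0,0,0,0,0,1,0.005,0,0,0,0,0,1,0.005,0,0,0,0,0,1],
)

```text
t: 7.45
tool_pos: [0.5478, -0.0416, 0.0172]
tool_rot: [0.0, 0.804, 0.595, -0.0]
contact_force: [-0.6, -0.1, 0.1]
gripper_width: 0.0738
gripper_force: 0.0
```

>>> send_rows(
  rows=[0,0,0,0,0,0,1,0,0,0,0,0,0,1,0,0,0,0,0,0,1,0,0,-0.03,0,0,0,1,0,0,-0.07,0,0,0,1,0,0,-0.11,0,0,0,1,0,0,-0.13,0,0,0,1,0,0,-0.13,0,0,0,1],
)

```text
t: 8.25
tool_pos: [0.5498, -0.0411, 0.1506]
tool_rot: [0.002, 0.804, 0.595, 0.002]
contact_force: [-0.2, -0.3, -0.7]
gripper_width: 0.0859
gripper_force: 0.0
```

```bash
python3 - <<'E'
from h import *
s=robot.read_state(); im=robot.get_image("wrist"); cv2.imwrite("pics/w4.png",im); print(s["t"],s["tool_pos"],s["tool_rot"].round(4),s["qd"].round(3),s["contact_force"])
K,W=cam("wrist",s)
h=cv2.cvtColor(im,cv2.COLOR_BGR2HSV)
m=(h[...,0]>12)&(h[...,0]<30)&(h[...,1]>140)&(h[...,2]>70)
for st,ce,b in blobs(m,200): print("brass",st,ce.round(1),cast(ce,.038,K,W).round(4))
w=(h[...,1]<60)&(h[...,2]>150)
for st,ce,b in blobs(w,300):
    if st[4]<20000: print("white",st,ce.round(1),cast(ce,.067,K,W).round(4))
go(s,[.4425,-.2483,.17],73)
E
```

```text
8.25 [ 0.54984593 -0.04112981  0.15055284] [0.0019 0.8037 0.595  0.0022] [-0.008  0.048  0.016  0.054  0.017 -0.048 -0.014] [-0.18536216 -0.34302547 -0.68805568]
brass [ 259   30  127  117 7510] [322.1  88.1] [[0.5737 0.0376 0.038 ]]
brass [309 173  23  29 573] [319.5 187.6] [[ 0.5491 -0.036   0.038 ]]
white [ 290   56   64   67 2954] [321.3  89.5] [[0.5726 0.036  0.067 ]]
white [415 301  21  35 318] [422.8 319.8] [[ 0.6004 -0.1629  0.067 ]]
white [119 380  37  20 496] [138.3 391.7] [[ 0.34   -0.1625  0.067 ]]
white [491 380  37  20 499] [508.  391.7] [[ 0.6584 -0.2612  0.067 ]]
shift [-0.2295 -0.0421 -0.02  ] turn [ 0.0056 -0.0014  0.0005]
```

The knob now measures 75.7 mm from the axis, against 61 + 14 = 75 mm expected, so it is fully out. Next is the bezel.

>>> send_rows(
  rows=[-0.046,-0.008,-0.01,0.005,-0.001,0,1,-0.092,-0.017,-0.02,0.005,-0.001,0,1,-0.138,-0.025,-0.02,0.005,-0.001,0,1,-0.184,-0.034,-0.02,0.005,-0.001,0,1,-0.2295,-0.042,-0.02,0.005,-0.001,0,1,-0.2295,-0.042,-0.02,0.005,-0.001,0,1,-0.2295,-0.042,-0.02,0.005,-0.001,0,1,-0.2295,-0.042,-0.02,0.005,-0.001,0,1],
)

```text
t: 9.1
tool_pos: [0.4409, -0.2472, 0.1665]
tool_rot: [-0.002, 0.803, 0.596, -0.002]
contact_force: [0.1, 0.5, 0.9]
gripper_width: 0.085
gripper_force: 0.0
```

```bash
python3 - <<'E'
from h import *
s=robot.read_state(); im=robot.get_image("wrist"); cv2.imwrite("pics/w5.png",im); print(s["t"],s["tool_pos"],s["tool_rot"].round(4),s["qd"].round(3))
K,W=cam("wrist",s); print(proj([[.4425,-.2483,.022]],K,W))
h=cv2.cvtColor(im,cv2.COLOR_BGR2HSV)
m=((h[...,0]>12)&(h[...,0]<30)&(h[...,1]>120)&(h[...,2]>60)).astype(np.uint8)
for c in cv2.findContours(m,cv2.RETR_EXTERNAL,cv2.CHAIN_APPROX_NONE)[0]:
    if cv2.contourArea(c)<1000: continue
    p=c[:,0,:]; P=cast(p,.022,K,W)[:,:2]; (e,ax,an)=cv2.fitEllipse((P*1000).astype(np.float32))
    print(cv2.boundingRect(c),"ell mm",np.round(e,1),np.round(ax,1))
E
```

```text
9.1 [ 0.440919   -0.24717183  0.16654147] [-0.0024  0.8032  0.5957 -0.0019] [-0.013 -0.005 -0.008 -0.007  0.002  0.003  0.002]
[[326.00136933 183.87011352]]
(290, 148, 70, 71) ell mm [ 440.9 -248.5] [63.5 66.9]
```

View pics/w5.png

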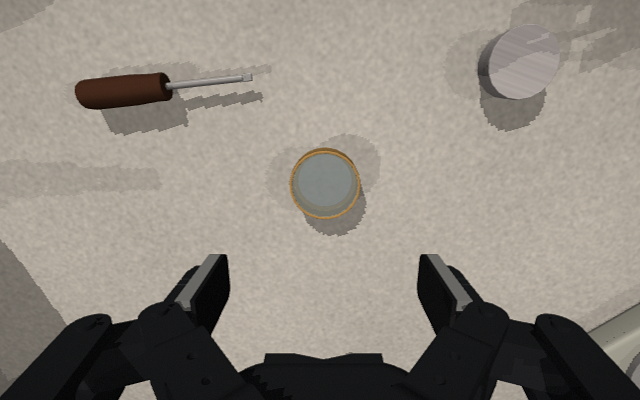

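The bezel is at (325,184) in this view. The ellipse fit gives 65 x 67 mm centred at (0.441,−0.2485), which fits the 66 mm given. I'll go down to just above it and check.

>>> send_rows(
  rows=[-0.001,0.001,0.04,0,0,0,1,-0.001,0.001,0.08,0,0,0,1,-0.001,0.001,0.12,0,0,0,1,-0.001,0.001,0.14,0,0,0,1,-0.001,0.001,0.146,0,0,0,1,-0.001,0.001,0.146,0,0,0,1,-0.001,0.001,0.146,0,0,0,1,-0.001,0.001,0.146,0,0,0,1],
)

```text
t: 9.95
tool_pos: [0.4417, -0.2499, 0.0226]
tool_rot: [-0.001, 0.804, 0.595, -0.001]
contact_force: [-0.4, -0.4, 0.8]
gripper_width: 0.0854
gripper_force: 0.0
```

```bash
python3 - <<'E'
from h import *
s=robot.read_state(); im=robot.get_image("wrist"); cv2.imwrite("pics/w6.png",im); print(s["t"],s["tool_pos"],s["tool_rot"].round(4),s["qd"].round(3))
K,W=cam("wrist",s); print(proj([[.441,-.2485,.022]],K,W))
h=cv2.cvtColor(im,cv2.COLOR_BGR2HSV)
m=((h[...,0]>12)&(h[...,0]<30)&(h[...,1]>120)&(h[...,2]>60)).astype(np.uint8)
for c in cv2.findContours(m,cv2.RETR_EXTERNAL,cv2.CHAIN_APPROX_NONE)[0]:
    if cv2.contourArea(c)<1000: continue
    p=c[:,0,:]; P=cast(p,.022,K,W)[:,:2]; (e,ax,an)=cv2.fitEllipse((P*1000).astype(np.float32))
    print(cv2.boundingRect(c),"ell mm",np.round(e,1),np.round(ax,1))
go(s,[.441,-.2485,-.003],73)
E
```

```text
9.95 [ 0.4417253  -0.24989759  0.02260947] [-6.000e-04  8.036e-01  5.952e-01 -1.300e-03] [ 0.006 -0.002  0.001  0.003  0.    -0.004 -0.001]
[[320.588072   253.50637479]]
(255, 182, 132, 131) ell mm [ 441.1 -247.9] [64. 70.]
shift [ 0.0012 -0.001   0.0256] turn [-0.0026  0.0014  0.0009]
```

>>> send_rows(
  rows=[0.0015,-0.001,0.013,0,0,0,1,0.0015,-0.001,0.0255,0,0,0,1,0.0015,-0.001,0.0255,0,0,0,1,0.0015,-0.001,0.0255,0,0,0,0.85,0.0015,-0.001,0.0255,0,0,0,0.8,0.0015,-0.001,0.0255,0,0,0,0.7,0.0015,-0.001,0.0255,0,0,0,0.6,0.0015,-0.001,0.0255,0,0,0,0.6],
  squeeze=60,
)

```text
t: 10.8
tool_pos: [0.4404, -0.2482, -0.003]
tool_rot: [-0.001, 0.804, 0.595, -0.002]
contact_force: [-3.1, 1.5, 10.0]
gripper_width: 0.064
gripper_force: 63.9
```

```bash
python3 - <<'E'
from h import *
s=robot.read_state(); print(s)
E
```

```text
{'t': 10.8, 'joint_positions': array([ 0.60886023,  0.5916435 , -0.27343612,  2.06032768,  0.30542085,
        0.53126487, -0.18242427]), 'qd': array([ 0.00052492, -0.00070089,  0.001382  ,  0.00039974,  0.00020241,
       -0.00057228, -0.00046224]), 'effort': array([ -0.19134514, -57.59802103,  -3.36490206, -16.49271011,
         0.38960346,  -0.99253904,   0.20343139]), 'tool_pos': array([ 0.44036664, -0.24815087, -0.00301365]), 'tool_rot': array([-0.00113327,  0.80381713,  0.59487288, -0.00172972]), 'contact_force': array([-3.05287597,  1.51903304, 10.02893371]), 'moment': array([ 0.3110926 ,  0.62085436, -0.13726713]), 'gripper_force': 63.93428228524385, 'gripper_width': 0.06398748239075225}
```

>>> send_rows(
  rows=[0,0,-0.005,0,0,0,0.6,0,0,-0.02,0,0,0,0.6,0,0,-0.05,0,0,0,0.6,0,0,-0.09,0,0,0,0.6,0,0,-0.13,0,0,0,0.6,0,0,-0.13,0,0,0,0.6,0,0,-0.13,0,0,0,0.6,0,0,-0.13,0,0,0,0.6],
  squeeze=80,
)

```text
t: 11.6
tool_pos: [0.4399, -0.2479, 0.1251]
tool_rot: [-0.002, 0.804, 0.595, -0.002]
contact_force: [0.1, 1.0, -0.9]
gripper_width: 0.0638
gripper_force: 88.0
```

```bash
python3 - <<'E'
from h import *
s=robot.read_state(); im=robot.get_image("wrist"); cv2.imwrite("pics/w7.png",im); print(s["t"],s["tool_pos"],s["tool_rot"].round(4),s["qd"].round(3),s["contact_force"],s["gripper_width"])
go(s,[.5726,.0359,.13],73)
E
```

```text
11.6 [ 0.43990798 -0.24786029  0.12510878] [-0.0022  0.8037  0.595  -0.0023] [-0.002  0.016  0.002  0.006 -0.001  0.001 -0.   ] [ 0.06783516  1.01420422 -0.91908457] 0.06378131865875775
shift [ 0.3101  0.0441 -0.0055] turn [-0.0063  0.001   0.0005]
```

View pics/w7.png

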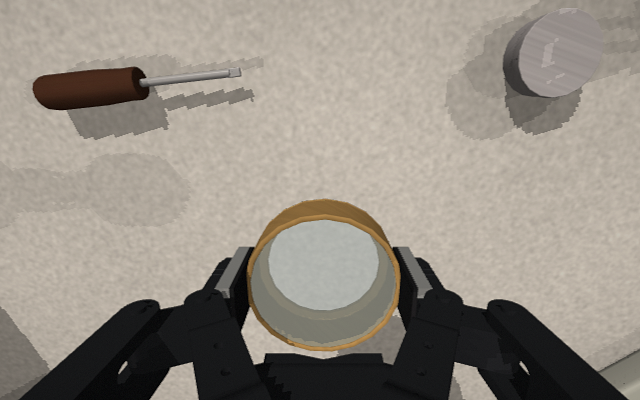

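The bezel is held level and centred between the pads, with its top rim spanning columns 249–399 and rows 215–350. I'll carry it over the clock.

>>> send_rows(
  rows=[0.03,0.004,-0.003,0,0,0,0.6,0.075,0.01,-0.005,0,0,0,0.6,0.12,0.017,-0.005,0,0,0,0.6,0.165,0.024,-0.005,0,0,0,0.6,0.21,0.03,-0.005,0,0,0,0.6,0.255,0.037,-0.005,0,0,0,0.6,0.29,0.042,-0.005,0,0,0,0.6,0.31,0.044,-0.005,0,0,0,0.6],
)

```text
t: 12.45
tool_pos: [0.5734, 0.0397, 0.1289]
tool_rot: [-0.003, 0.803, 0.597, -0.002]
contact_force: [-0.3, -0.9, -0.9]
gripper_width: 0.0635
gripper_force: 88.0
```

>>> send_rows(
  rows=[0,0,0,0,0,0,0.6,0,0,0,0,0,0,0.6,0,0,0,0,0,0,0.6,0,0,0,0,0,0,0.6,0,0,0,0,0,0,0.6,0,0,0,0,0,0,0.6,0,0,0,0,0,0,0.6,0,0,0,0,0,0,0.6],
)

```text
t: 13.25
tool_pos: [0.5732, 0.0355, 0.1304]
tool_rot: [-0.002, 0.804, 0.595, -0.002]
contact_force: [0.7, 0.2, -0.4]
gripper_width: 0.0635
gripper_force: 88.0
```

```bash
python3 - <<'E'
from h import *
s=robot.read_state(); im=robot.get_image("wrist"); cv2.imwrite("pics/w8.png",im); print(s["t"],s["tool_pos"],s["tool_rot"].round(4),s["qd"].round(3),s["gripper_width"])
K,W=cam("wrist",s)
# rim (from w7 view) in tool frame: top plane tool z=-.025
m=robot.camera_model("wrist"); T=m["T_tool_cam"]
print("rim tool", cast([[249,283],[399,283],[324,215],[324,350]],-.025,K,T).round(4))
go(s,[.5726,.0359,.08],73)
cv2.imwrite("pics/side8.png",robot.get_image("side"))
K,W=cam("side"); print(proj([s["tool_pos"],[.5726,.0359,.067]],K,W))
E
```

```text
13.25 [0.5732379  0.03552188 0.13037486] [-0.0017  0.8037  0.595  -0.0018] [-0.004  0.001 -0.001 -0.     0.001 -0.001  0.001] 0.063515744687008
rim tool [[ 0.0004 -0.0309 -0.025 ]
 [ 0.0005  0.0319 -0.025 ]
 [ 0.0307  0.0005 -0.025 ]
 [-0.0338  0.0006 -0.025 ]]
shift [ 0.0002 -0.0005  0.0504] turn [-0.0048  0.001   0.0004]
[[299.71110397 166.34763919]
 [301.08305807 191.66987562]]
```

>>> send_rows(
  rows=[0.0008,-0.0005,0.015,-0.004,0,0,0.6,0.0008,-0.0005,0.03,-0.004,0,0,0.6,0.0008,-0.0005,0.045,-0.004,0,0,0.6,0.0008,-0.0005,0.055,-0.004,0,0,0.6,0.0008,-0.0005,0.061,-0.004,0,0,0.6,0.0008,-0.0005,0.061,-0.004,0,0,0.6,0.0008,-0.0005,0.061,-0.004,0,0,0.6,0.0008,-0.0005,0.061,-0.004,0,0,0.6],
  squeeze=100,
)

```text
t: 14.15
tool_pos: [0.5732, 0.0367, 0.0699]
tool_rot: [0.0, 0.804, 0.595, -0.0]
contact_force: [0.3, 0.3, -0.5]
gripper_width: 0.0629
gripper_force: 109.9
```

```bash
python3 - <<'E'
from h import *
s=robot.read_state(); print(s["t"],s["tool_pos"],s["contact_force"]); go(s,[.5728,.0364,.0575],73)
im=robot.get_image("side"); cv2.imwrite("pics/side9.png",cv2.resize(im[140:260,230:390],None,fx=5,fy=5,interpolation=cv2.INTER_CUBIC))
E
```

```text
14.15 [0.57315545 0.03666962 0.06993322] [ 0.29194897  0.3087097  -0.52493914]
shift [-0.0004 -0.0003  0.0124] turn [0.0001 0.0006 0.0006]
```

View pics/side9.png

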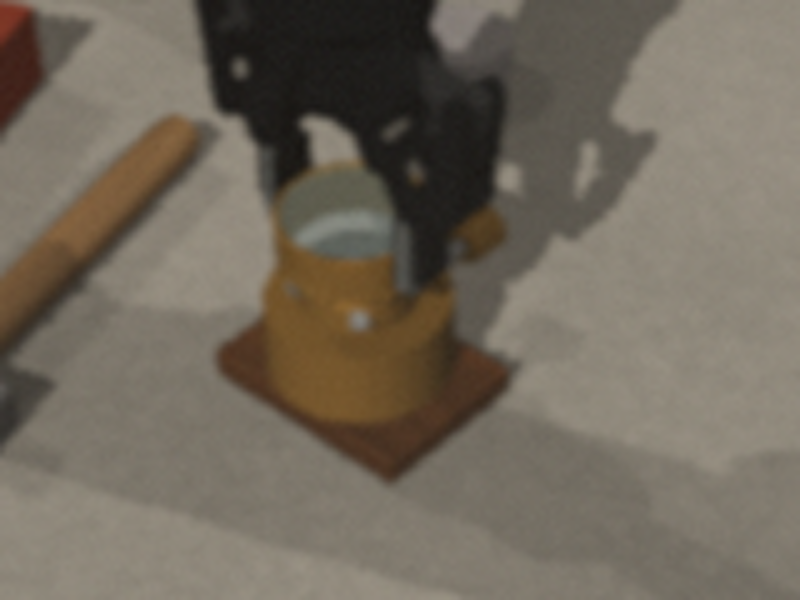

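The side crop shows the bezel right above the neck and centred, with its underside just over the catches and the knob out at the upper right, clear of the fingers. I'll lower gently.

>>> send_rows(
  rows=[-0.0003,0,0.002,0,0,0,0.6,-0.0003,0,0.004,0,0,0,0.6,-0.0003,0,0.006,0,0,0,0.6,-0.0003,0,0.008,0,0,0,0.6,-0.0003,0,0.01,0,0,0,0.6,-0.0003,0,0.01,0,0,0,0.6,-0.0003,0,0.01,0,0,0,0.6,-0.0003,0,0.01,0,0,0,0.6],
)

```text
t: 15.0
tool_pos: [0.5726, 0.0363, 0.0593]
tool_rot: [-0.0, 0.804, 0.595, -0.001]
contact_force: [-0.5, -0.9, -0.8]
gripper_width: 0.0632
gripper_force: 109.9
```

>>> send_rows(
  rows=[0,0,0.001,0,0,0,0.6,0,0,0.002,0,0,0,0.6,0,0,0.003,0,0,0,0.6,0,0,0.004,0,0,0,0.6,0,0,0.005,0,0,0,0.6,0,0,0.006,0,0,0,0.6,0,0,0.006,0,0,0,0.6,0,0,0.006,0,0,0,0.6],
  squeeze=120,
)

```text
t: 15.8
tool_pos: [0.5742, 0.037, 0.0551]
tool_rot: [0.001, 0.804, 0.595, 0.001]
contact_force: [-0.9, 0.6, 13.2]
gripper_width: 0.0621
gripper_force: 133.8
```

>>> send_rows(
  rows=[0,0,0.001,0,0,0,0.6,0,0,0.002,0,0,0,0.6,0,0,0.003,0,0,0,0.6,0,0,0.004,0,0,0,0.6,0,0,0.004,0,0,0,0.6,0,0,0.004,0,0,0,0.6,0,0,0.004,0,0,0,0.6,0,0,0.004,0,0,0,0.6],
)

```text
t: 16.6
tool_pos: [0.5725, 0.0362, 0.0493]
tool_rot: [-0.0, 0.804, 0.595, -0.001]
contact_force: [-0.1, 0.7, -0.7]
gripper_width: 0.0624
gripper_force: 133.4
```

It snapped: the force went from 13 N to zero. I'll press down to the shoulder.

>>> send_rows(
  rows=[0,0,0.001,0,0,0,0.6,0,0,0.002,0,0,0,0.6,0,0,0.003,0,0,0,0.6,0,0,0.004,0,0,0,0.6,0,0,0.005,0,0,0,0.6,0,0,0.006,0,0,0,0.6,0,0,0.006,0,0,0,0.6,0,0,0.006,0,0,0,0.6],
)

```text
t: 17.4
tool_pos: [0.5727, 0.0362, 0.0475]
tool_rot: [0.001, 0.804, 0.595, -0.001]
contact_force: [-15.7, -3.1, 51.6]
gripper_width: 0.0628
gripper_force: 140.4
```

The bezel stopped on the shoulder at TCP 0.0475, but 52 N is more than I want, so I'll ease off. I'll then release and regrip 4 mm higher, so the fingertips can't be carrying the load on the shoulder.

>>> send_rows(
  rows=[0,0,-0.002,0,0,0,0.6,0,0,-0.004,0,0,0,0.6,0,0,-0.004,0,0,0,0.6,0,0,-0.004,0,0,0,0.75,0,0,-0.004,0,0,0,0.85,0,0,-0.004,0,0,0,1,0,0,-0.004,0,0,0,1,0,0,-0.004,0,0,0,1],
)

```text
t: 18.2
tool_pos: [0.5725, 0.0363, 0.0471]
tool_rot: [-0.0, 0.804, 0.595, -0.001]
contact_force: [0.8, -0.6, 0.6]
gripper_width: 0.0859
gripper_force: 0.0
```

```bash
python3 - <<'E'
from h import *
s=robot.read_state(); print(s["t"],s["tool_pos"],s["contact_force"],s["gripper_width"]); go(s,[.5728,.0364,.0515],73)
im=robot.get_image("side"); a=cv2.resize(im[160:240,260:360],None,fx=4,fy=4,interpolation=cv2.INTER_CUBIC)
b=robot.get_image("wrist")[100:400,120:520]; cv2.imwrite("pics/c10.png",np.hstack([a[:300],b]))
E
```

```text
18.2 [0.57245141 0.03630965 0.04707986] [ 0.75636733 -0.57973388  0.57399765] 0.08586859897354006
shift [ 0.0002  0.0003 -0.0044] turn [-0.0013  0.0011  0.0006]
```

View pics/c10.png

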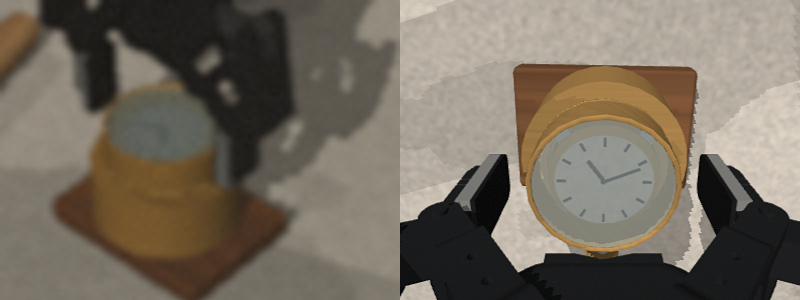

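The crop shows the bezel seated level on the shoulder and centred over the dial. I'll regrip 4.5 mm higher.

>>> send_rows(
  rows=[0,0,-0.002,0,0,0,1,0,0,-0.0045,0,0,0,1,0,0,-0.0045,0,0,0,1,0,0,-0.0045,0,0,0,0.85,0,0,-0.0045,0,0,0,0.75,0,0,-0.0045,0,0,0,0.6,0,0,-0.0045,0,0,0,0.6,0,0,-0.0045,0,0,0,0.6],
  squeeze=100,
)

```text
t: 19.1
tool_pos: [0.5727, 0.0362, 0.0531]
tool_rot: [0.0, 0.804, 0.595, -0.001]
contact_force: [-4.9, -0.3, 16.1]
gripper_width: 0.0626
gripper_force: 105.0
```

>>> send_rows(
  rows=[0,0,0,0,0,0,0.6,0,0,0.0005,0,0,0,0.6,0,0,0.001,0,0,0,0.6,0,0,0.0015,0,0,0,0.6,0,0,0.0015,0,0,0,0.6,0,0,0.0015,0,0,0,0.6,0,0,0.0015,0,0,0,0.6,0,0,0.0015,0,0,0,0.6],
)

```text
t: 19.9
tool_pos: [0.5728, 0.0363, 0.053]
tool_rot: [0.001, 0.804, 0.595, -0.0]
contact_force: [-11.2, -2.6, 32.2]
gripper_width: 0.0625
gripper_force: 106.8
```

>>> send_rows(
  rows=[0,-0.0005,-0.0003,0,0,0,0.6,0,-0.001,-0.0005,0,0,0,0.6,0,-0.001,-0.0005,0,0,0,0.6,0,-0.001,-0.0005,0,0,0,0.6,0,-0.001,-0.0005,0,0,0,0.6,0,-0.001,-0.0005,0,0,0,0.6,0,-0.001,-0.0005,0,0,0,0.6,0,-0.001,-0.0005,0,0,0,0.6],
)

```text
t: 20.7
tool_pos: [0.5727, 0.0363, 0.0531]
tool_rot: [0.001, 0.804, 0.595, 0.0]
contact_force: [-5.1, -2.6, 23.7]
gripper_width: 0.0624
gripper_force: 105.8
```

```bash
python3 - <<'E'
from h import *
s=robot.read_state(); print(s["t"],s["tool_pos"],s["contact_force"],s["gripper_width"])
im=robot.get_image("side"); im2=robot.get_image("top")
for n,i in (("side",im),("top",im2)):
    K,W=cam(n); h=cv2.cvtColor(i,cv2.COLOR_BGR2HSV)
    m=(h[...,0]>12)&(h[...,0]<30)&(h[...,1]>130)&(h[...,2]>60)
    e=proj([[.549,-.037,.036]],K,W)[0]; print(n,"expected knob",e.round(1))
    for st,ce,b in blobs(m,12):
        if np.hypot(*(ce-e))<60: print(st,ce.round(1),cast(ce,.038,K,W).round(4))
E
```

```text
20.7 [0.57273086 0.03629931 0.05307811] [-5.05322086 -2.61746285 23.69178038] 0.06244069148101543
side expected knob [325.5 185.6]
[276 194  49  35 869] [299.2 211.9] [[0.5645 0.0644 0.038 ]]
top expected knob [332.4 193. ]
[282 189  10  14  79] [286.4 196.2] [[0.5412 0.0729 0.038 ]]
```

It is pressing steadily at about 24 N with the bezel flush. Nothing has touched the knob since it was pulled out, so I'll hand in.

```bash
python3 -c "
from rig import robot
print(robot.sign_off())"
```

```text
the job is handed in; nothing more can be done
None
```

I handed the job in at about 21 s: the knob is out at its stop, and the bezel snapped on and sits flush, with the gripper still pressing it down at about 24 N; one press briefly reached 52 N at the wrist, and the gripper hid the knob in the final pictures.

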